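Lay the reading scale against the gel tray on the light box

ROBOT

A 6-joint arm with a two-finger parallel gripper is mounted at the origin on the work surface. World frame = base frame: x ahead of the robot, y to its left, z up, the work surface at z = 0. Lengths are in m, angles in rad, forces in N, time in s.
With the tool pointing down it reaches from about 0.425 to 0.95 m from the base axis. Payload 3.5 kg.
Tool frame: the origin (TCP) lies at the very end of the fingers, on their centre line; the grasp point (between the pads) lies 19 mm behind it; y points along the fingers, z is the direction in which the jaws open and shut, and the axes are right-handed (so a half turn about y gives the same grasp; the last joint's range is limited). The gripper opens to 85 mm and grips with 20 to 120 N. Pads are 22 mm wide; open, the fingers measure 114 mm over their backs; the gripper's body (76 mm by 85 mm) begins 54 mm behind the grasp point. The pads swing forward as they close: fully open they stand 13 mm farther back than shut.
Start: joints at [1.047, 0.286, 1.577, -0, 1.279, -0.15], TCP at [0.246, 0.628, 0.231] pointing down, gripper open.
Joint ranges: [-2.77, 2.77], [-0.9, 2.22], [0.21, 2.48], [-1.53, 4.67], [0.24, 2.81], [-2.84, 2.84]. Speed limits (rad/s): [2.79, 2.79, 3.14, 3.14, 3.14, 3.14].

INTERFACE

Orientations are given as a unit quaternion [x, y, z, w].
In Python, from plant import ctrl gives the robot as it stands. The module is installed in compiled form; this text tells all that it offers.
- The arm moves only by the tool jog_arm, never from a script. Its argument "deltas" is a list of rows, each a list of 3 entries, a list of its own where there are three numbers: the turn, a rotation vector about the tool's x, y, z in rad, then the shift along the tool's x, y, z in m, then the opening, from 0 (shut) to 1 (fully open). In form: [[[wx, wy, wz], [dx, dy, dz], gripper], ...]. A call has 1 to 10 rows; each row is the pose to reach, as a shift and turn from the pose measured when the call began, along the tool's axes at that moment; what a row does not reach only later rows make up. A row lasts 1/12 s, in which the tool goes at most 41.7 mm and 7.16 degrees, less where a joint would pass 70% of its speed; a pose out of reach is approached as far as the arm can. A call with a gripper value outside its range is refused whole. The fingers move at their own pace and stop on an object; "force" is the grip in N (left out, the last holds). Time passes only in rows, so rows that repeat a pose let the fingers close. It gives the time, the measured TCP pose, the force and the opening at its end, in the units of the state.
- ctrl.get_state(): the state, without advancing time (a new reading comes with each control period).
- ctrl.read_camera(name): name is "side" or "top" or "wrist"; returns a dict with "pixels" (384x512x3 uint8, blue, green, red), "range_z" (384x512 float32, m along the optical axis (not along the pixel's ray), 0 where there is no reading), "fx", "fy", "cx", "cy" (pixels), "k1" (the pictures are not rectified: a ray, as slopes to the right and down, at radius r is drawn at 1 + k1 r^2 times it, then the intrinsics apply), "T" (4x4, takes a point from camera to world coordinates); the wrist camera has in their place "mount" (4x4, takes a point from camera to tool coordinates, whose origin is the TCP and whose axes are the tool frame's). Camera axes: x right, y up, looking along -z (the intrinsics and any distortion apply to the point x, -y, -z); pixel columns grow to the right and rows downward; lengths in m; the calibration is good to about 2 mm. A picture is of the moment at which its call begins: read the wrist's pose just before it.
- ctrl.sign_off(): hands the job in, once; it reports no verdict.
The state is a dict: "time": time; "qpos": joint angles; "dq": joint speeds; "joint_efforts": joint torques, N m; "eef_pos": TCP position; "tcp_rot": TCP orientation; "contact_force": force on the tool from outside, world axes, zero at the start; "wrist_torque": the same for the moment, N m; "opening": opening from 0.0 (shut) to 1.0 (fully open).
Only numpy, scipy, OpenCV 4.12 (cv2) and the standard library are available. Lean on these libraries where they do the work, as an engineer would, in place of code of your own. Each camera call takes 0.05 s, during which the arm holds its last target.

TASK

Take the aluminium reading scale with the red grip and lay it flat on the sloping light box with its marked edge flush along the whole upper edge of the blue gel tray, reaching past both of the tray's corners. Press it home gently against the edge so that no gap is left at either end, without turning the tray on its swivel, then let go and leave it lying there; do not disturb the slide box, the tube rack or the specimen pot.

Things in the scene. Friction and masses are not known exactly. Their poses are not given: they have to be found in the camera images.
- stand: Fixed light box with a grey body and a white lit face, 260 x 260 mm, that slopes at 30 degrees to the bench and rises toward the robot's left. Origin: centre of its underside, on the bench; z up, x uphill, y along the slope (left when looking uphill). The centre of the face is 105 mm above the origin; the face's lower edge is 40 mm and its upper edge 170 mm above the bench.
- tray: Blue gel tray, yellow gel with purple bands, 100 (x) x 150 (y) x 8 (z) mm, lying flat on the light box's face. Origin: centre of its underside; x in the face, uphill; y left, looking uphill; z square to the face, outward. It stands turned by up to 11 degrees either way on a stiff swivel at its centre, which gives way at about 1.5 N m, i.e. 20 N at a corner.
- tray_edge (a point): Middle of the tray's upper (uphill) long edge, at the level of the face, 50 mm from the tray's centre. Axes as the tray: x square to this edge, pointing uphill away from the tray; y along the edge, left looking uphill; z square to the face, outward.
- tray_left (a point): Left end (y = +75 mm) of the tray's upper edge, at the face; axes as tray_edge
- tray_right (a point): Right end (y = -75 mm) of the tray's upper edge, at the face; axes as tray_edge
- scale: Loose aluminium straightedge, 44 (x) x 190 (y) x 6 (z) mm, about 0.18 kg, face up on the bench. Origin: centre of its underside; z up. Black marks run along its -x edge (x = -22 mm), the marked edge, to go against the tray. On top, centred, a red upright grip 14 mm thick (x), 70 mm long (y), 6 to 42 mm above the underside. It does not slide down the face by itself.
- scale_left (a point): Left (y = +95 mm) end of the scale's marked edge, at its underside; axes as the scale
- scale_right (a point): Right (y = -95 mm) end of the scale's marked edge, at its underside; axes as the scale
- slidebox: Bystander: grey slide box 80 x 150 x 34 mm on the bench; origin: centre of its underside. It and the scale may have changed places.
- rack: Bystander: white rack of capped blood tubes, 160 x 70 mm, 98 mm high; origin: centre of its underside
- pot: Bystander: specimen pot with red cap, 40 mm diameter, 80 mm high; origin: centre of its underside
Mind the look-alikes: they are no part of the job. Of the things like the scale, leave any that is brown or turquoise; of the rest the larger one is meant.

How it is judged:
By the outcome, as a careful person would: the job done as asked, in the order asked, and still so for the second after the job is handed in, with the robot touching nothing.
It also fails if it takes over 45 s, if anything falls off the work surface, if the arm or the gripper's body presses on something with over 40 N, if the wrist force passes 120 N, or if a joint passes its speed limit or range.

## Working session

There is one attempt and no reset: what is moved stays moved. The work goes in short steps, Python scripts to look and compute and a tool call to move; the robot and the scene stay as the last step left them, time stands still between calls to the robot, and variables do not carry over. Pictures are saved under pics/ and viewed, and the job is handed in when it is done.

Besides the shell and the picture viewer there is one more tool, called after "Call:" as name([rows], argument=value, ...), one row to a line, values as JSON. jog_arm: Moves the arm, as the interface text tells. Its arguments: {"type":"object","properties":{"deltas":{"type":"array","items":{"type":"array"}},"force":{"type":"number"}},"required":["deltas"]}

```bash
mkdir -p pics
cat > h.py <<'E'
import numpy as np, cv2
from scipy.spatial.transform import Rotation as R
from plant import ctrl
def tool():
    s=ctrl.get_state(); T=np.eye(4); T[:3,:3]=R.from_quat(s['tcp_rot']).as_matrix(); T[:3,3]=s['eef_pos']; return T
def cam(n):
    t=tool(); c=ctrl.read_camera(n)
    if 'mount' in c: c['T']=t@np.array(c['mount'])
    c['T']=np.array(c['T']); return c
def rays(c,uv):
    uv=np.asarray(uv,float).reshape(-1,1,2)
    K=np.array([[c['fx'],0,c['cx']],[0,c['fy'],c['cy']],[0,0,1]])
    p=cv2.undistortPoints(uv,K,np.array([c['k1'],0,0,0.]))[:,0]
    return np.c_[p[:,0],-p[:,1],-np.ones(len(p))]
def px(c,uv):  # by depth
    uv=np.asarray(uv).reshape(-1,2); d=np.array([c['range_z'][int(v),int(u)] for u,v in uv])
    P=rays(c,uv)*d[:,None]; return P@c['T'][:3,:3].T+c['T'][:3,3]
def onplane(c,uv,n,d): # n.p=d
    D=rays(c,uv)@c['T'][:3,:3].T; o=c['T'][:3,3]
    t=(d-o@n)/(D@n); return o+t[:,None]*D
def cloud(c):
    v,u=np.mgrid[0:384,0:512]; uv=np.c_[u.ravel(),v.ravel()]
    P=rays(c,uv)*c['range_z'].ravel()[:,None]; return (P@c['T'][:3,:3].T+c['T'][:3,3]).reshape(384,512,3)
def proj(c,P):
    q=(np.asarray(P).reshape(-1,3)-c['T'][:3,3])@c['T'][:3,:3]
    a=q[:,0]/-q[:,2]; b=-q[:,1]/-q[:,2]; f=1+c['k1']*(a*a+b*b)
    return np.c_[c['cx']+c['fx']*a*f,c['cy']+c['fy']*b*f]
def save(c,name,crop=None,s=1.5):
    im=c['pixels']
    if crop: im=im[crop[1]:crop[3],crop[0]:crop[2]]
    cv2.imwrite('pics/'+name,cv2.resize(np.ascontiguousarray(im),None,fx=s,fy=s,interpolation=cv2.INTER_CUBIC))
E
python3 - <<'E'
from h import *
import pickle
for n in ['top','side','wrist']:
    c=cam(n); save(c,n+'0.png'); pickle.dump(c,open(n+'0.pkl','wb')); print(n,c['fx'],c['k1'],np.round(c['T'],3).tolist())
print(ctrl.get_state())
E
```

```text
top 448.68011126719074 -0.08051009527684704 [[0.008, 0.996, -0.092, 0.365], [-1.0, 0.008, 0.001, 0.017], [0.002, 0.092, 0.996, 1.337], [0.0, 0.0, 0.0, 1.0]]
side 427.24714061829627 -0.02769054741604286 [[0.86, 0.367, -0.355, -0.002], [-0.51, 0.607, -0.609, -0.801], [-0.008, 0.705, 0.709, 1.033], [0.0, 0.0, 0.0, 1.0]]
wrist 277.8515036805266 -0.049316452912210096 [[0.366, -0.895, -0.255, 0.182], [0.931, 0.351, 0.103, 0.654], [-0.003, -0.275, 0.962, 0.372], [0.0, 0.0, 0.0, 1.0]]
{'time': 0.15, 'qpos': array([ 1.04699235e+00,  2.87058401e-01,  1.57783151e+00, -2.86000859e-05,
        1.27861014e+00, -1.49995781e-01]), 'dq': array([ 0.00187221, -0.00102393, -0.0055162 ,  0.00230765, -0.00283796,
        0.00017236]), 'joint_efforts': array([ 1.23052873e-04, -4.06603897e+01, -2.93139929e+01, -1.87898258e-04,
        3.94931922e-03,  1.38404727e-05]), 'eef_pos': array([0.24620309, 0.6279489 , 0.23020575]), 'tcp_rot': array([ 0.69543185, -0.13160389,  0.13117632, -0.69415253]), 'contact_force': array([ 0.22995358, -0.17505991,  0.463029  ]), 'wrist_torque': array([0.03486852, 0.04011888, 0.09493958]), 'opening': 1.001122208299736}
```

View pics/top0.png

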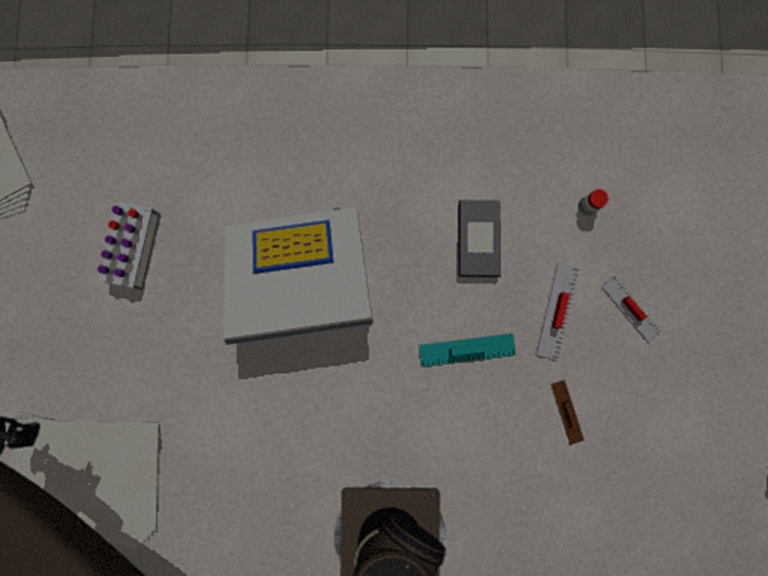

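View pics/side0.png

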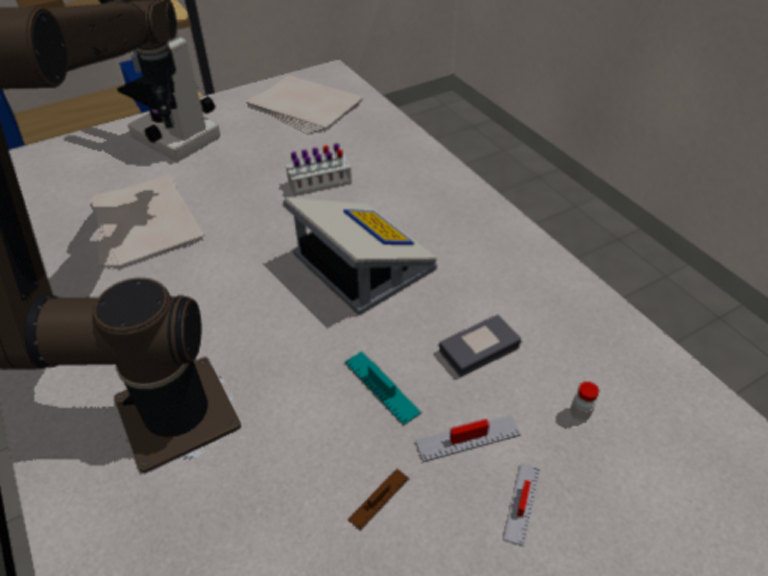

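View pics/wrist0.png

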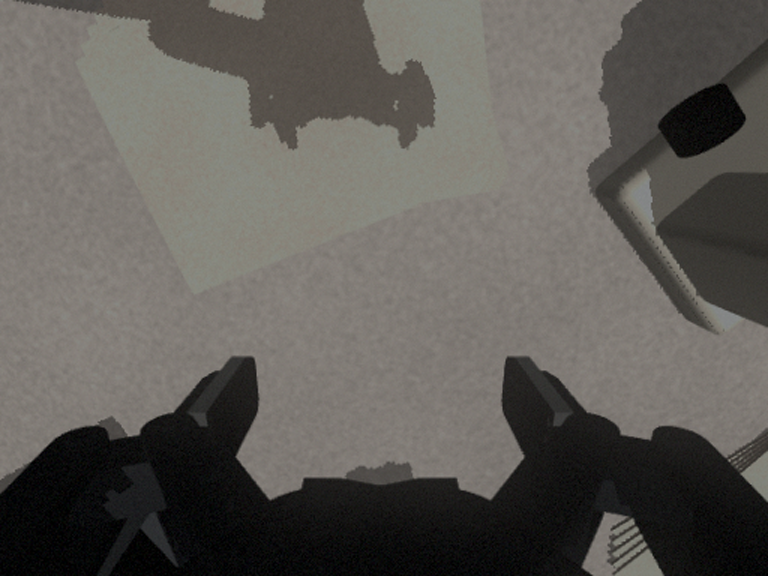

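Candidates (pixels in the 1.5x top view): turquoise (467,350) and brown (567,412) are ruled out by colour. Of the two silver ones with red grips, (557,312) is larger and (632,310) smaller, so I choose (557,312). I'll measure next.

Run:
```python
from h import *
import pickle
c=pickle.load(open('top0.pkl','rb'))
save(c,'top_stand.png',(140,130,260,260),6); save(c,'top_scale.png',(340,165,450,255),7)
for nm,a in [('stand',[(225,224),(355,210),(370,318),(225,338),(292,320),(240,280),(340,280),(300,300)]),('box',[(480,215),(465,270),(495,270)]),('scale',[(572,268),(541,355),(562,310),(545,330)])]:
    print(nm,np.round(px(c,np.array(a)/1.5),3).tolist())
# plane fit in the face
P=cloud(c)
m=np.zeros((384,512),np.uint8); cv2.fillPoly(m,[np.array([[155,190],[230,185],[240,205],[157,217]])],1)
Q=P[m>0]; o=Q.mean(0); n=np.linalg.svd(Q-o)[2][2]; n*=np.sign(n[2]); print('plane',n,o,'tilt',np.degrees(np.arccos(n[2])),'res',np.std((Q-o)@n))
s=pickle.load(open('side0.pkl','rb')); save(s,'side_stand.png',(180,110,300,210),6)
```

```text
stand [[0.617, 0.337, -0.0], [0.638, 0.072, 0.045], [0.422, 0.038, 0.165], [0.385, 0.29, 0.169], [0.417, 0.175, 0.164], [0.492, 0.28, 0.108], [0.492, 0.094, 0.123], [0.454, 0.164, 0.141]]
box [[0.365, 0.017, 1.337], [0.523, -0.143, 0.036], [0.524, -0.203, 0.031]]
scale [[0.533, -0.363, 0.005], [0.359, -0.298, 0.004], [0.446, -0.332, 0.04], [0.408, -0.306, 0.008]]
plane [0.9870087  0.10351793 0.12287336] [0.45461395 0.18027283 0.14551404] tilt 82.94203835443248 res 0.01917676192364056
```

View pics/top_stand.png

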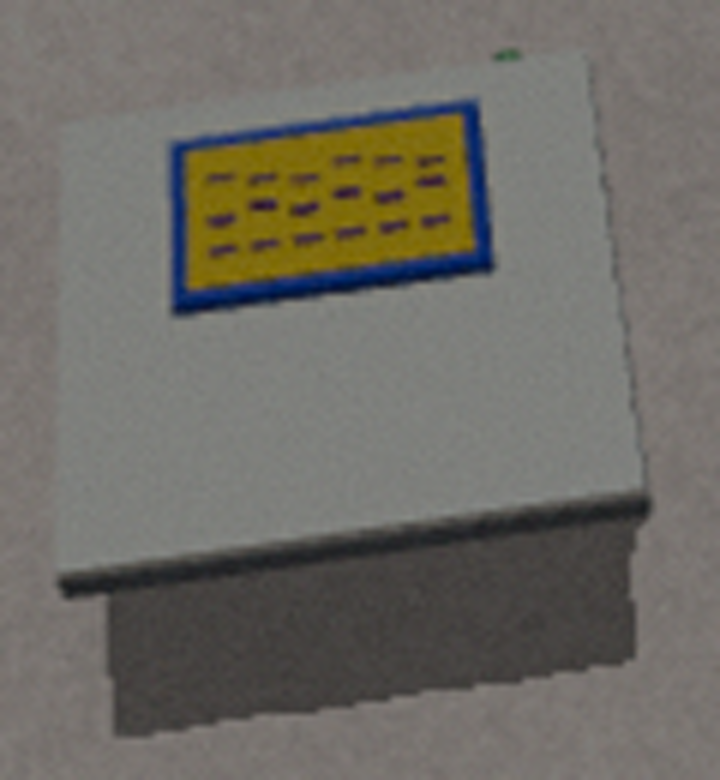

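View pics/top_scale.png

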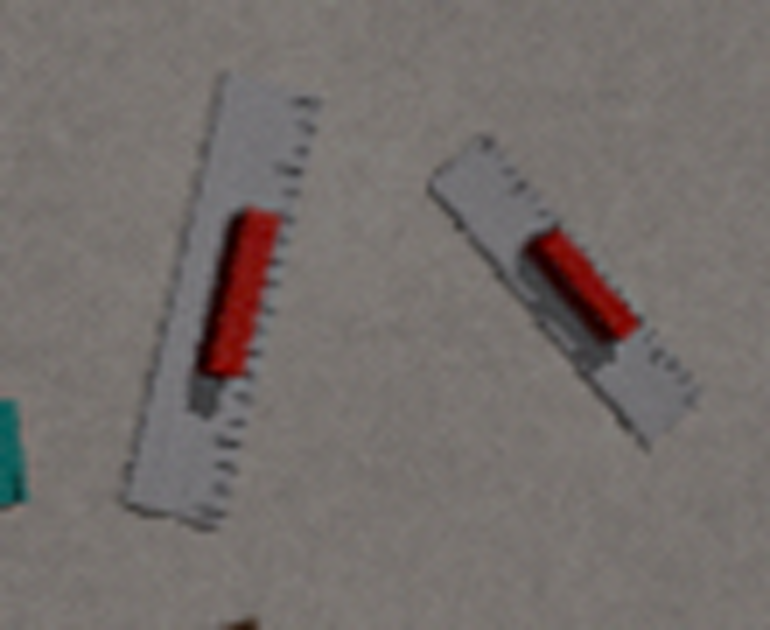

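View pics/side_stand.png

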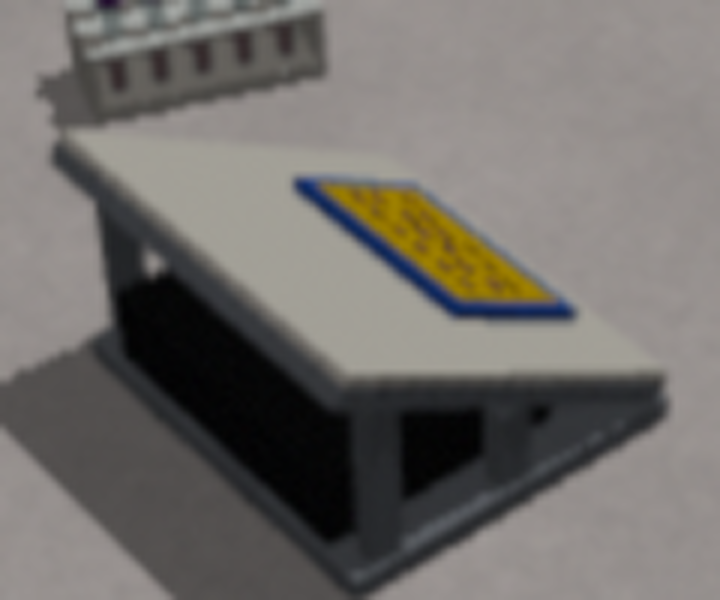

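```bash
cat >> h.py <<'E'
def planefit(Q):
    o=np.median(Q,0)
    for _ in range(6):
        n=np.linalg.svd(Q-o,full_matrices=False)[2][2]; n*=np.sign(n[2]); r=(Q-o)@n
        Q=Q[abs(r)<max(.003,2.5*np.std(r))]; o=Q.mean(0)
    return n,o,np.std((Q-o)@n),len(Q)
E
python3 - <<'E'
from h import *
import pickle
for nm,poly in [('top',[[155,190+25],[225,200],[240,207],[157,217]]),('top',[[155,190],[225,183],[240,205],[157,217]]),('side',[[210,145],[228,153],[280,170],[240,170]])]:
    c=pickle.load(open(nm+'0.pkl','rb')); P=cloud(c)
    m=np.zeros((384,512),np.uint8); cv2.fillPoly(m,[np.array(poly)],1)
    Q=P[(m>0)&(c['range_z']>0)]; n,o,s,k=planefit(Q)
    print(nm,n,o,'tilt',np.degrees(np.arccos(n[2])),s,k)
c=pickle.load(open('top0.pkl','rb')); im=c['pixels'].astype(int)
P=cloud(c); r=(im[...,2]>90)&(im[...,1]<60)&(im[...,0]<60)
lab=cv2.connectedComponentsWithStats(r.astype(np.uint8))
for i in range(1,lab[0]):
    if lab[2][i,4]>15: print(lab[2][i],lab[3][i], np.median(P[(lab[1]==i)&(c['range_z']>0)],0))
# scale corners in crop coordinates /7+(340,165)
k=np.array([[222,75],[318,98],[212,530],[125,500]])/7+[340,165]-.5
w=onplane(c,k,np.array([0,0,1.]),.006); print(np.round(w,4)); print([np.linalg.norm(w[i]-w[(i+1)%4]) for i in range(4)], w.mean(0))
g=np.array([[248,207],[282,215],[240,378],[203,372]])/7+[340,165]-.5
w=onplane(c,g,np.array([0,0,1.]),.042); print(np.round(w,4)); print([np.linalg.norm(w[i]-w[(i+1)%4]) for i in range(4)], w.mean(0))
E
```

```text
top [0.54564931 0.08570635 0.83361937] [0.43011428 0.15902094 0.15496478] tilt 33.52764982768901 0.0017466502291669669 517
top [0.49453953 0.07516739 0.86589868] [0.45629546 0.18208397 0.13822569] tilt 30.01451848084475 0.0018273207324864457 2008
side [0.49473012 0.07520137 0.86578684] [0.48144006 0.10324941 0.1324816 ] tilt 30.02732556182785 0.001007579896303511 510
[394 126  11  12 109] [399.01834862 131.66055046] [ 0.6602574  -0.39661634  0.07919319]
[ 85 139   5   5  20] [ 87.25 141.25] [0.62123226 0.49472457 0.09733765]
[ 72 147   5   5  20] [ 74.25 149.25] [0.59873769 0.53124296 0.09665552]
[370 195  10  24 110] [374.55454545 206.37272727] [ 0.44813384 -0.33142925  0.04082972]
[418 198  13  15  56] [424.21428571 205.375     ] [ 0.45147245 -0.48265106  0.03165558]
[[ 0.5432 -0.3319  0.006 ]
 [ 0.5336 -0.3735  0.006 ]
 [ 0.3486 -0.3248  0.006 ]
 [ 0.3611 -0.2877  0.006 ]]
[np.float64(0.04268552256380647), np.float64(0.1912946756283952), np.float64(0.0391915233120586), np.float64(0.18730973813269905)] [ 0.44662334 -0.32946204  0.006     ]
[[ 0.483  -0.3325  0.042 ]
 [ 0.4798 -0.3468  0.042 ]
 [ 0.4118 -0.3281  0.042 ]
 [ 0.4142 -0.3126  0.042 ]]
[np.float64(0.01464630758123134), np.float64(0.07048837686769778), np.float64(0.01565786649677335), np.float64(0.07161378277939331)] [ 0.44721598 -0.32997168  0.042     ]
```

```bash
cat >> h.py <<'E'
def rel(Rt,p,T=None):
    T=tool() if T is None else T
    rv=R.from_matrix(T[:3,:3].T@Rt).as_rotvec(); d=T[:3,:3].T@(np.asarray(p)-T[:3,3])
    print('turn',np.round(rv,4).tolist(),'shift',np.round(d,4).tolist(),'deg',round(np.degrees(np.linalg.norm(rv)),1),'dist',round(np.linalg.norm(d),3)); return rv,d
def frame(y,z):
    y=np.array(y,float);y/=np.linalg.norm(y); z=np.array(z,float); z-=y*(y@z); z/=np.linalg.norm(z); return np.c_[np.cross(y,z),y,z]
E
python3 - <<'E'
from h import *
T=tool(); print(np.round(T,3)); c=ctrl.read_camera('wrist'); print(np.round(c['mount'],3))
a=np.radians(75.5); x=np.array([np.cos(a),np.sin(a),0])
for s in (1,-1):
  Rt=frame([0,0,-1],s*x); print(s)
  rel(Rt,[.55,.2,.33]); rel(Rt,[.5,-.1,.33]); rel(Rt,[.447,-.330,.2])
E
```

```text
[[ 0.931 -0.001  0.365  0.246]
 [-0.365 -0.002  0.931  0.628]
 [-0.    -1.    -0.002  0.23 ]
 [ 0.     0.     0.     1.   ]]
[[ 0.001 -0.961 -0.275 -0.07 ]
 [ 0.001  0.275 -0.961 -0.141]
 [ 1.     0.001  0.001  0.001]
 [ 0.     0.     0.     1.   ]]
1
turn [0.0015, -0.1207, -0.0003] shift [0.4391, -0.0992, -0.2877] deg 6.9 dist 0.534
turn [0.0015, -0.1207, -0.0003] shift [0.5021, -0.0988, -0.5853] deg 6.9 dist 0.777
turn [0.0015, -0.1207, -0.0003] shift [0.5367, 0.0315, -0.8185] deg 6.9 dist 0.979
-1
turn [0.0005, 3.0209, 0.0022] shift [0.4391, -0.0992, -0.2877] deg 173.1 dist 0.534
turn [0.0005, 3.0209, 0.0022] shift [0.5021, -0.0988, -0.5853] deg 173.1 dist 0.777
turn [0.0005, 3.0209, 0.0022] shift [0.5367, 0.0315, -0.8185] deg 173.1 dist 0.979
```

Call:
jog_arm([
  [[0,0.12,0],[0.03,-0.05,-0.02],1],
  [[0,0.24,0],[0.08,-0.09,-0.04],1],
  [[0,0.36,0],[0.12,-0.1,-0.07],1],
  [[0,0.48,0],[0.16,-0.1,-0.1],1],
  [[0,0.6,0],[0.2,-0.1,-0.12],1],
  [[0,0.72,0],[0.24,-0.1,-0.15],1],
  [[0,0.84,0],[0.28,-0.1,-0.18],1],
  [[0,0.96,0],[0.32,-0.1,-0.2],1],
  [[0,1.08,0],[0.35,-0.1,-0.22],1],
  [[0,1.2,0],[0.39,-0.1,-0.25],1],
])

```text
time: 1.03
eef_pos: [0.4741, 0.3169, 0.33]
tcp_rot: [0.498, -0.502, 0.502, -0.497]
contact_force: [-0.3, 0.7, 0.6]
opening: 1.0
```

Run:
```python
from h import *
c=cam('wrist'); save(c,'w1.png'); import pickle; pickle.dump(c,open('w1.pkl','wb'))
a=np.radians(75.5-180); x=np.array([np.cos(a),np.sin(a),0])
Rt=frame([0,0,-1],x); print(ctrl.get_state()['qpos'],np.round(tool(),3))
rel(Rt,[.55,.0,.33]); rel(Rt,[.5,-.1,.33]); rel(Rt,[.447,-.330,.2])
```

```text
[ 0.40197293 -0.00319615  1.72081855 -0.00709103  1.42418143  0.42231236] [[-0.019  0.003  1.     0.478]
 [-1.    -0.007 -0.019  0.311]
 [ 0.006 -1.     0.003  0.33 ]
 [ 0.     0.     0.     1.   ]]
turn [-0.0078, 1.8046, 0.0022] shift [0.3096, 0.0021, 0.0777] deg 103.4 dist 0.319
turn [-0.0078, 1.8046, 0.0022] shift [0.4106, 0.0026, 0.0296] deg 103.4 dist 0.412
turn [-0.0078, 1.8046, 0.0022] shift [0.6407, 0.134, -0.0193] deg 103.4 dist 0.655
```

View pics/w1.png

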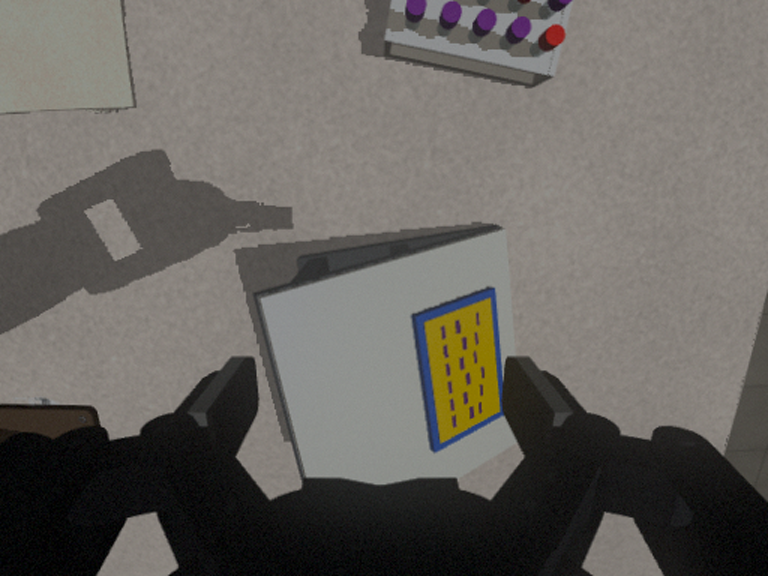

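Call:
jog_arm([
  [[0,0.12,0],[0.04,0,0.02],1],
  [[0,0.24,0],[0.08,0,0.04],1],
  [[0,0.36,0],[0.12,0,0.05],1],
  [[0,0.48,0],[0.16,0,0.06],1],
  [[0,0.6,0],[0.2,0,0.07],1],
  [[0,0.72,0],[0.24,0,0.07],1],
  [[0,0.84,0],[0.28,0,0.07],1],
  [[0,0.96,0],[0.32,0,0.06],1],
  [[0,1.08,0],[0.36,0,0.05],1],
  [[0,1.2,0],[0.41,0,0.03],1],
])

```text
time: 1.92
eef_pos: [0.5076, -0.0819, 0.3322]
tcp_rot: [0.121, -0.694, 0.699, -0.122]
contact_force: [0.7, -0.6, 0.3]
opening: 0.998
```

Run:
```python
from h import *
a=np.radians(75.5-180); x=np.array([np.cos(a),np.sin(a),0])
Rt=frame([0,0,-1],x); print(ctrl.get_state()['qpos'],np.round(tool(),3))
rel(Rt,[.447,-.330,.2])
```

```text
[-0.35487804 -0.13858877  1.84457893 -0.00537806  1.43107171  0.87046752] [[-0.941  0.002  0.339  0.508]
 [-0.339 -0.007 -0.941 -0.082]
 [-0.    -1.     0.007  0.332]
 [ 0.     0.     0.     1.   ]]
turn [-0.0068, 0.5993, -0.0021] shift [0.1412, 0.1337, 0.2119] deg 34.3 dist 0.288
```

Call:
jog_arm([
  [[0,0.12,0],[0.02,0,0.035],1],
  [[0,0.24,0],[0.04,0.01,0.07],1],
  [[0,0.36,0],[0.06,0.03,0.1],1],
  [[0,0.48,0],[0.085,0.06,0.13],1],
  [[-0.007,0.6,-0.002],[0.11,0.09,0.165],1],
  [[-0.007,0.6,-0.002],[0.13,0.12,0.195],1],
  [[-0.007,0.6,-0.002],[0.141,0.134,0.212],1],
  [[-0.007,0.6,-0.002],[0.141,0.134,0.212],1],
  [[-0.007,0.6,-0.002],[0.141,0.134,0.212],1],
])

```text
time: 2.67
eef_pos: [0.4455, -0.3305, 0.1968]
tcp_rot: [0.089, 0.703, -0.7, -0.092]
contact_force: [-0.9, 0.4, -0.5]
opening: 1.002
```

Run:
```python
from h import *
import pickle
c=cam('wrist'); save(c,'w2.png'); pickle.dump(c,open('w2.pkl','wb'))
print(np.round(tool(),3)); q=np.array([[.447,-.33,.042],[.5432,-.3319,.006],[.5336,-.3735,.006],[.3486,-.3248,.006],[.3611,-.2877,.006]]);print(proj(c,q)*1.5)
```

```text
[[-0.968 -0.001 -0.252  0.447]
 [ 0.252  0.002 -0.968 -0.33 ]
 [ 0.002 -1.    -0.002  0.199]
 [ 0.     0.     0.     1.   ]]
[[380.00423823 267.30487908]
 [350.03120417 135.60622329]
 [406.68131956 133.74782463]
 [402.91053767 365.38489287]
 [358.31253001 362.60304555]]
```

View pics/w2.png

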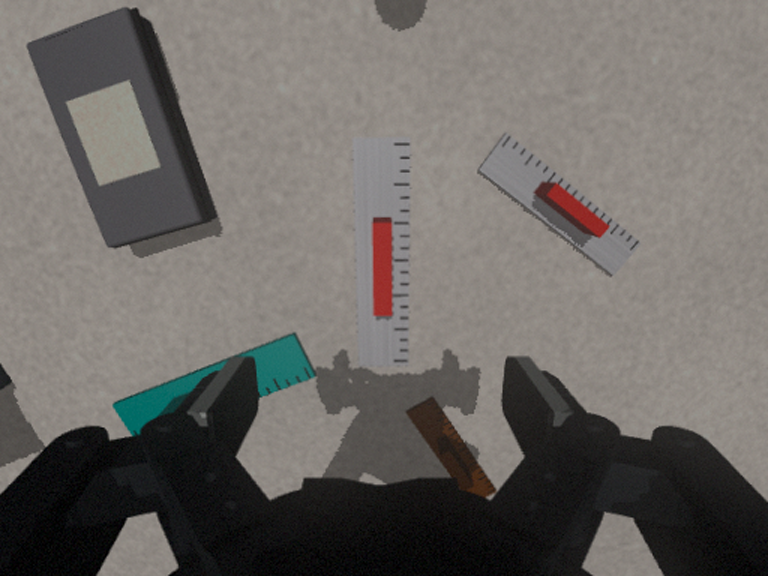

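The view shows the larger silver scale with corners (354,138), (410,138), (409,365), (358,366). Its marks are on the right (−y) side and the red grip is centred at (382,267), matching prediction within 2 px. Descending.

Call:
jog_arm([
  [[0,0,0],[0,0.035,0.001],1],
  [[0,0,0],[0,0.07,0.001],1],
  [[0,0,0],[0,0.1,0.001],1],
  [[0,0,0],[0,0.13,0.001],1],
  [[0,0,0],[0,0.15,0.001],1],
  [[0,0,0],[0,0.167,0.001],1],
  [[0,0,0],[0,0.178,0.001],1],
  [[0,0,0],[0,0.185,0.001],1],
  [[0,0,0],[0,0.185,0.001],1],
  [[0,0,0],[0,0.185,0.001],1],
])

```text
time: 3.55
eef_pos: [0.4473, -0.3306, 0.0149]
tcp_rot: [0.09, 0.702, -0.701, -0.09]
contact_force: [0.4, -0.6, 0.1]
opening: 1.003
```

Run:
```python
from h import *
c=cam('wrist'); save(c,'w3.png'); print(np.round(tool(),4)); s=ctrl.get_state(); print(s['contact_force'],s['opening'])
```

```text
[[-9.678e-01  8.000e-04 -2.519e-01  4.474e-01]
 [ 2.519e-01  4.000e-04 -9.678e-01 -3.311e-01]
 [-7.000e-04 -1.000e+00 -6.000e-04  1.540e-02]
 [ 0.000e+00  0.000e+00  0.000e+00  1.000e+00]]
[-0.17071601 -0.1762182  -0.01700209] 0.9989002645239902
```

View pics/w3.png

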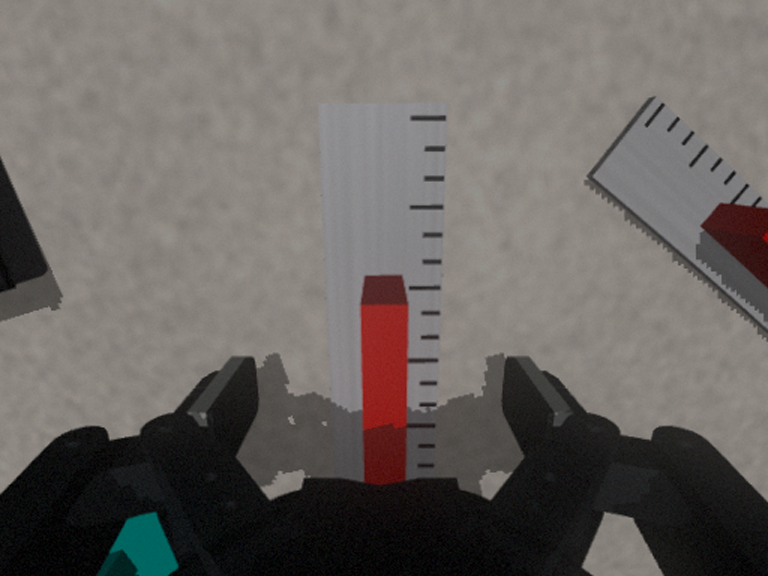

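Call:
jog_arm([
  [[0,0,0],[0,0,0],0],
  [[0,0,0],[0,0,0],0],
  [[0,0,0],[0,0,0],0],
  [[0,0,0],[0,0,0],0],
  [[0,0,0],[0,0,0],0],
  [[0,0,0],[0,0,0],0],
  [[0,0,0],[0,0,0],0],
  [[0,0,0],[0,0,0],0],
  [[0,0,0],[0,0,0],0],
  [[0,0,0],[0,0,0],0],
], force=50)

```text
time: 4.43
eef_pos: [0.4475, -0.3312, 0.0156]
tcp_rot: [0.09, 0.701, -0.701, -0.089]
contact_force: [-0.8, -0.2, 1.6]
opening: 0.155
```

Run:
```python
from h import *
c=cam('wrist'); save(c,'w4.png'); print(np.round(tool(),4)); s=ctrl.get_state(); print(s['contact_force'],s['opening'])
import pickle
# tray corners on w1
c=pickle.load(open('w1.pkl','rb')); save(c,'w1t.png',(160,140,360,330),4)
```

```text
[[-9.677e-01  1.000e-03 -2.519e-01  4.475e-01]
 [ 2.519e-01 -0.000e+00 -9.678e-01 -3.313e-01]
 [-9.000e-04 -1.000e+00 -2.000e-04  1.560e-02]
 [ 0.000e+00  0.000e+00  0.000e+00  1.000e+00]]
[-0.65231502 -0.84479651  2.6050328 ] 0.15216821369886305
```

View pics/w1t.png

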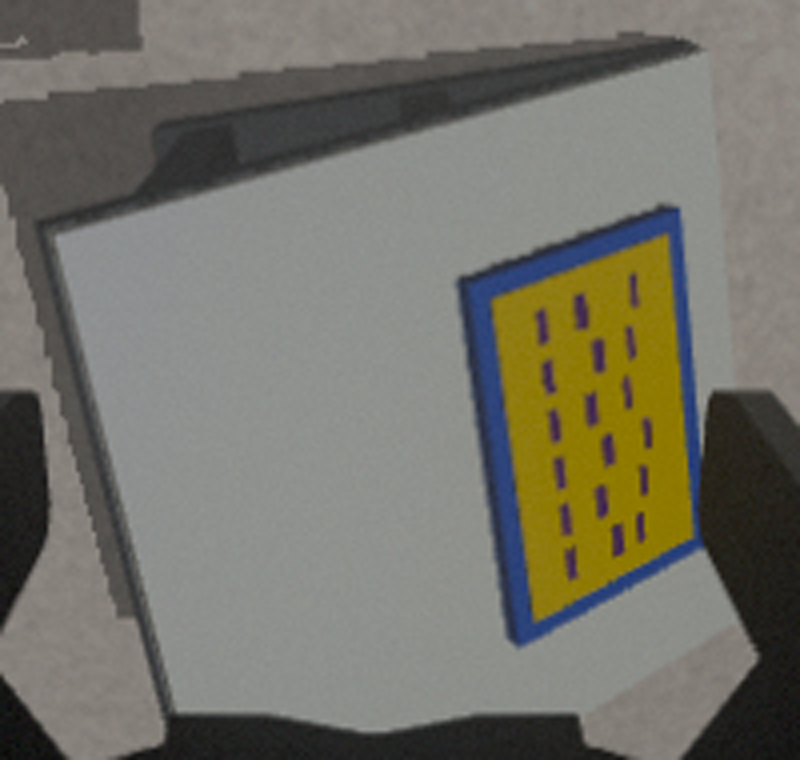

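Run:
```python
from h import *
import pickle
n=np.array([.4946,.0752,.8659]); n/=np.linalg.norm(n)
c=pickle.load(open('w1.pkl','rb'));P=cloud(c)
m=np.zeros((384,512),np.uint8); cv2.fillPoly(m,[(np.array([[90,260],[430,170],[490,620],[190,690]])/4+[160,140]).astype(int)],1)
nw,ow,s,k=planefit(P[(m>0)&(c['range_z']>0)]); print('w1 plane',nw,ow,s,k)
t=pickle.load(open('top0.pkl','rb'));sd=pickle.load(open('side0.pkl','rb'))
o=np.array([0.45629546,0.18208397,0.13822569]); os_=np.array([0.48144006,0.10324941,0.1324816])
print('offsets',n@o,n@os_,n@ow)
d=n@os_
def rep(nm,w):
    e=w[0]-w[1]; print(nm,np.round(w,4).tolist(),'len',np.linalg.norm(e),'mid',np.round((w[0]+w[1])/2,4),'dir',np.round(e/np.linalg.norm(e),4))
for dd in (d,n@ow):
  rep('w1 top', onplane(c,np.array([[508+10,646],[469,280]])/4+[160,140]-.4,n,dd+.008))
  rep('w1 base',onplane(c,np.array([[509,636],[458,282]])/4+[160,140]-.4,n,dd))
rep('top', onplane(t,np.array([[492,264],[175,306]])/6+[140,130]-.4,n,d+.008))
rep('top downhill', onplane(t,np.array([[478,102],[172,145]])/6+[140,130]-.4,n,d+.008))
# stand corners: upper edge in top
rep('stand upper', onplane(t,np.array([[648,497],[60,575]])/6+[140,130]-.4,n,d))
u=np.array([-n[0]*n[2],-n[1]*n[2],1-n[2]**2]);u/=np.linalg.norm(u); print('uphill',u,'left',np.cross(n,u))
```

```text
w1 plane [0.49639982 0.0727156  0.86504316] [0.45010219 0.21541396 0.13728806] 0.0006828502937718721 9344
offsets 0.3590540441267791 0.3605883454378749 0.35768541846345303
w1 top [[0.5269, 0.114, 0.1148], [0.5061, 0.261, 0.114]] len 0.14854203291492843 mid [0.5165 0.1875 0.1144] dir [ 0.1404 -0.9901  0.0058]
w1 base [[0.5244, 0.1127, 0.1071], [0.5029, 0.2578, 0.1068]] len 0.14669403788974708 mid [0.5136 0.1853 0.107 ] dir [ 0.1469 -0.9892  0.002 ]
w1 top [[0.5274, 0.1114, 0.1114], [0.5064, 0.2598, 0.1105]] len 0.14996266528913046 mid [0.5169 0.1856 0.111 ] dir [ 0.1404 -0.9901  0.0058]
w1 base [[0.5249, 0.1102, 0.1037], [0.5031, 0.2566, 0.1034]] len 0.14806096894112886 mid [0.514  0.1834 0.1036] dir [ 0.1469 -0.9892  0.002 ]
top [[0.5294, 0.1094, 0.1138], [0.509, 0.2549, 0.1128]] len 0.14688782072578335 mid [0.5192 0.1821 0.1133] dir [ 0.139  -0.9903  0.0066]
top downhill [[0.6144, 0.1211, 0.0642], [0.5926, 0.268, 0.0639]] len 0.1484624047741113 mid [0.6035 0.1946 0.0641] dir [ 0.1472 -0.9891  0.0018]
stand upper [[0.4204, 0.0359, 0.1732], [0.3843, 0.2906, 0.1717]] len 0.2572772692358039 mid [0.4023 0.1632 0.1725] dir [ 0.1405 -0.9901  0.0057]
uphill [-0.85603315 -0.13015304  0.50026736] left [ 1.50314585e-01 -9.88638218e-01 -1.38777878e-17]
```

Call:
jog_arm([
  [[0,0,0],[0,-0.01,0],0],
  [[0,0,0],[0,-0.03,0],0],
  [[0,0,0],[0,-0.06,0],0],
  [[0,0,0],[0,-0.09,0],0],
  [[0,0,0],[0,-0.12,0],0],
  [[0,0,0],[0,-0.16,0],0],
  [[0,0,0],[0,-0.2,0],0],
  [[0,0,0],[0,-0.23,0],0],
  [[0,0,0],[0,-0.25,0],0],
  [[0,0,0],[0,-0.25,0],0],
])

```text
time: 5.32
eef_pos: [0.4489, -0.3327, 0.2719]
tcp_rot: [-0.093, -0.699, 0.704, 0.086]
contact_force: [1.0, -0.5, -1.5]
opening: 0.154
```

```bash
cat >> h.py <<'E'
N=np.array([.496,.0735,.8652]); N/=np.linalg.norm(N)
E_=np.array([.144,-.9896,0.003]); E_-=N*(N@E_); E_/=np.linalg.norm(E_)
X_=np.cross(E_,N)  # uphill
MID=np.array([.514,.184,.1041])
RT=frame(-N,-X_)
def place(up,out,h=.0156): return MID+X_*(.022+up)+N*(h+out)
E
python3 - <<'E'
from h import *
c=cam('wrist'); save(c,'w5.png'); print(np.round(tool(),4)); s=ctrl.get_state(); print(s['contact_force'],s['opening'],X_)
Rm=frame([0,0,-1],-X_)
rel(Rm,[.53,0,.3]); rel(Rm,[.52,.15,.3]);print(place(.025,.025)); rel(RT,place(.025,.025))
E
```

```text
[[-0.9678  0.0045 -0.2518  0.448 ]
 [ 0.2518 -0.0035 -0.9678 -0.3318]
 [-0.0053 -1.      0.0023  0.2682]
 [ 0.      0.      0.      1.    ]]
[-0.29012575 -0.71678071 -3.33451891] 0.1499297540039442 [-0.85640495 -0.12309829  0.50141537]
turn [-0.0067, -1.9681, -0.0012] shift [0.004, -0.0326, -0.3417] deg 112.8 dist 0.343
turn [-0.0067, -1.9681, -0.0012] shift [0.0514, -0.0332, -0.4844] deg 112.8 dist 0.488
[0.49388668 0.1811985  0.16279383]
turn [-0.347, -1.9168, -0.5178] shift [0.0853, 0.1038, -0.5083] deg 115.5 dist 0.526
```

View pics/w5.png

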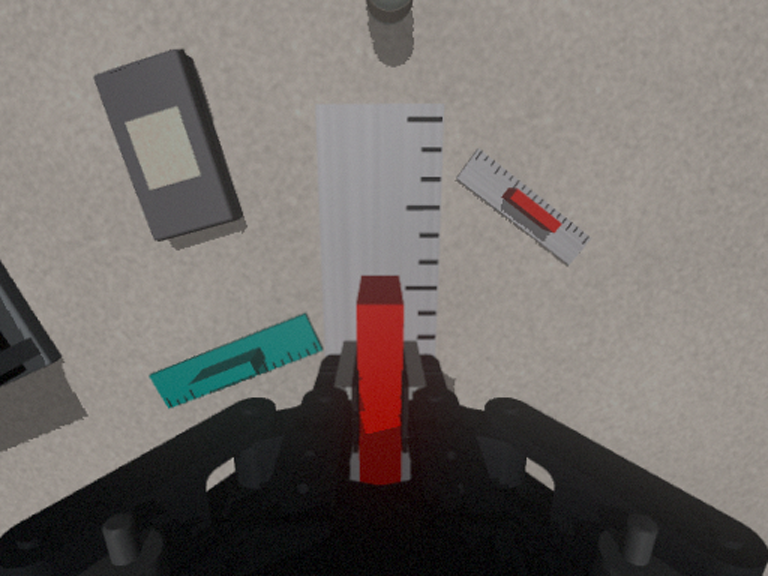

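Call:
jog_arm([
  [[0,-0.12,0],[0,-0.01,-0.03],0],
  [[0,-0.24,0],[0,-0.02,-0.06],0],
  [[0,-0.36,0],[0,-0.03,-0.1],0],
  [[0,-0.48,0],[0,-0.035,-0.135],0],
  [[0,-0.6,0],[0,-0.035,-0.17],0],
  [[0,-0.72,0],[0,-0.035,-0.205],0],
  [[0,-0.84,0],[0,-0.035,-0.24],0],
  [[0,-0.96,0],[0,-0.035,-0.28],0],
  [[0,-1.08,0],[0,-0.035,-0.31],0],
  [[0,-1.2,0],[0,-0.035,-0.34],0],
])

```text
time: 6.2
eef_pos: [0.532, -0.0003, 0.2985]
tcp_rot: [0.325, -0.628, 0.629, -0.323]
contact_force: [0.3, -0.7, -2.1]
opening: 0.152
```

Run:
```python
from h import *
print(np.round(tool(),3))
Rm=frame([0,0,-1],-X_)
rel(Rm,[.52,.15,.3]); rel(RT,[.51,.18,.28]);rel(RT,place(.025,.025))
```

```text
[[-0.58  -0.002  0.815  0.532]
 [-0.815 -0.002 -0.58  -0.   ]
 [ 0.003 -1.     0.     0.299]
 [ 0.     0.     0.     1.   ]]
turn [0.001, -0.7613, 0.0026] shift [-0.1155, -0.0018, -0.0969] deg 43.6 dist 0.151
turn [-0.4976, -0.7445, -0.1993] shift [-0.1342, 0.0181, -0.1225] deg 52.6 dist 0.183
turn [-0.4976, -0.7445, -0.1993] shift [-0.1261, 0.1354, -0.1363] deg 52.6 dist 0.23
```

Call:
jog_arm([
  [[-0.06,-0.09,-0.025],[-0.017,0,-0.015],0],
  [[-0.12,-0.19,-0.05],[-0.034,0,-0.03],0],
  [[-0.19,-0.28,-0.075],[-0.05,0.005,-0.045],0],
  [[-0.25,-0.37,-0.1],[-0.067,0.01,-0.06],0],
  [[-0.31,-0.465,-0.125],[-0.084,0.01,-0.08],0],
  [[-0.37,-0.56,-0.15],[-0.1,0.015,-0.1],0],
  [[-0.44,-0.65,-0.175],[-0.12,0.018,-0.11],0],
  [[-0.498,-0.745,-0.2],[-0.134,0.018,-0.122],0],
  [[-0.498,-0.745,-0.2],[-0.134,0.018,-0.122],0],
  [[-0.498,-0.745,-0.2],[-0.134,0.018,-0.122],0],
])

```text
time: 7.03
eef_pos: [0.5092, 0.1803, 0.2761]
tcp_rot: [0.657, -0.567, 0.325, -0.375]
contact_force: [-0.5, 0.3, -1.0]
opening: 0.158
```

Run:
```python
from h import *
import pickle
c=cam('wrist'); save(c,'w6.png'); pickle.dump(c,open('w6.pkl','wb'))
print(np.round(tool(),4),ctrl.get_state()['qpos'],ctrl.get_state()['contact_force'])
rel(RT,[.51,.18,.28]);rel(RT,place(.025,.025))
```

```text
[[ 0.1439 -0.4999  0.8541  0.5094]
 [-0.9896 -0.0753  0.1226  0.1795]
 [ 0.003  -0.8628 -0.5055  0.2773]
 [ 0.      0.      0.      1.    ]] [1.50670164e-01 2.54821216e-01 1.59345412e+00 6.27233126e-04
 1.82330993e+00 7.10920692e-03] [ 1.09872424  0.08055527 -1.97917182]
turn [0.0047, -0.0001, 0.0012] shift [-0.0004, -0.0027, -0.0008] deg 0.3 dist 0.003
turn [0.0047, -0.0001, 0.0012] shift [-0.0042, 0.1064, 0.0448] deg 0.3 dist 0.116
```

View pics/w6.png

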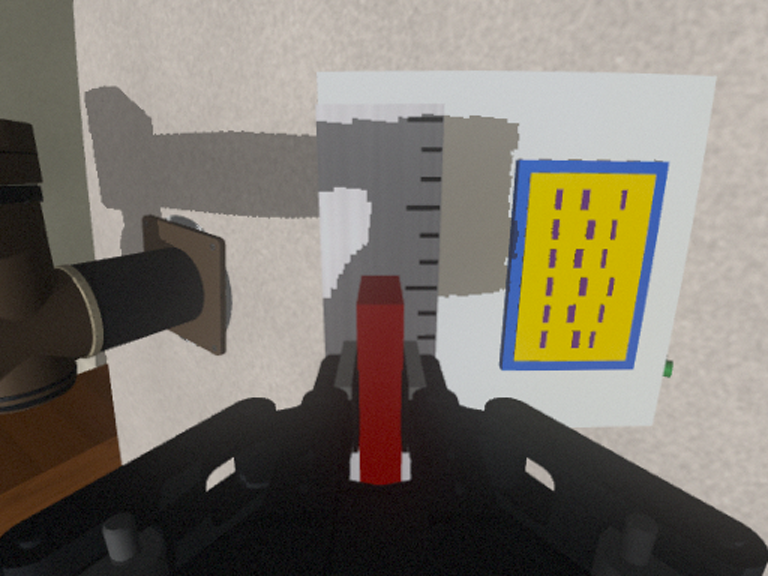

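Run:
```python
from h import *
import pickle
c=pickle.load(open('w6.pkl','rb')); save(c,'w6t.png',(325,95,450,255),4.5); save(c,'w6s.png',(200,55,330,255),3)
P=cloud(c)
m=np.zeros((384,512),np.uint8); cv2.fillPoly(m,[np.array([[296,200],[325,200],[325,270],[296,270]])],1);cv2.fillPoly(m,[np.array([[300,55],[460,60],[450,95],[300,75]])],1)
q=planefit(P[(m>0)&(c['range_z']>0)]); print(q,N@q[1])
T=tool(); m=np.zeros((384,512),np.uint8); cv2.fillPoly(m,[np.array([[216,75],[268,75],[268,180],[220,180]])],1)
q=planefit(((P-T[:3,3])@T[:3,:3])[(m>0)&(c['range_z']>0)]); print('scale top in tool',q)
```

```text
(array([0.49438802, 0.07515679, 0.86598611]), array([0.52146297, 0.24065004, 0.09414714]), np.float64(0.000722189089532684), 6500) 0.3577914313421876
scale top in tool (array([-3.18451402e-03, -9.99994876e-01,  3.27626803e-04]), array([-0.0641801 ,  0.01162531, -0.00421394]), np.float64(0.0006497539690875712), 5388)
```

View pics/w6t.png

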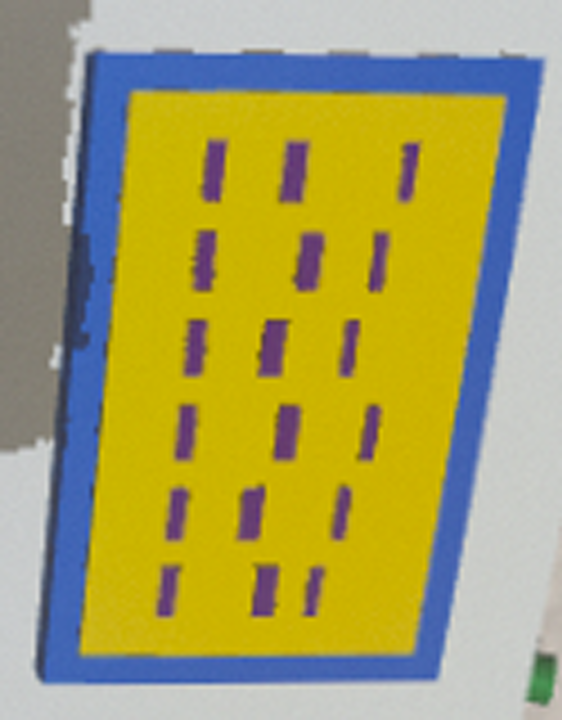

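View pics/w6s.png

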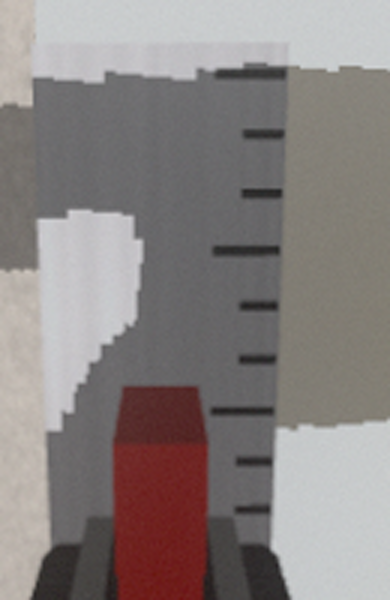

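Run:
```python
from h import *
import pickle
c=pickle.load(open('w6.pkl','rb')); N=np.array([.4945,.0752,.8660]); N/=np.linalg.norm(N); d=.3578
Tc=c['T']@np.linalg.inv(np.array(ctrl.read_camera('wrist')['mount']))  # tool pose at w6
def rep(nm,w):
    e=w[0]-w[1]; print(nm,np.round(w,4).tolist(),'len',round(np.linalg.norm(e),4),'mid',np.round((w[0]+w[1])/2,4),'dir',np.round(e/np.linalg.norm(e),4)); return w
o=lambda uv,s,off:(np.array(uv)+.5)/s+off-.5
A=rep('base',onplane(c,o([[38,678],[87,55]],4.5,[325,95]),N,d))
B=rep('topedge',onplane(c,o([[46,683],[96,50]],4.5,[325,95]),N,d+.008))
C=rep('downhill',onplane(c,o([[438,680],[545,58]],4.5,[325,95]),N,d+.008))
print('width',np.linalg.norm((B-C)-np.outer((B-C)@((B[0]-B[1])/.15),(B[0]-B[1])/.15),axis=1))
# blue mask line fit left & right side
im=c['pixels'].astype(int); b=(im[...,0]-im[...,2]>40)
L=[];Rr=[]
for v in range(112,240):
    u=np.where(b[v,325:450])[0]
    if len(u): L.append((325+u[0]-.5,v)); Rr.append((325+u[-1]+.5,v))
for nm,S,h in (('fitL base',L,0),('fitR top',Rr,.008)):
    w=onplane(c,np.array(S),N,d+h); vx=cv2.fitLine(w.astype(np.float32),cv2.DIST_HUBER,0,.001,.001).ravel(); v=vx[:3]*np.sign(-vx[1]); print(nm,v,vx[3:])
Tt=Tc; top=.0117
n=-Tt[:3,1]; dd=n@(Tt[:3,3]+Tt[:3,1]*top)
S=onplane(c,o([[270,545],[289,43]],3,[200,55]),n,dd)
S=(S-Tt[:3,3])@Tt[:3,:3]; print('scale edge tool',S)
S=onplane(c,o([[36,80],[51,545]],3,[200,55]),n,dd)
S=(S-Tt[:3,3])@Tt[:3,:3]; print('scale back edge tool',S)
```

```text
base [[0.5255, 0.1075, 0.1038], [0.5029, 0.2574, 0.1037]] len 0.1516 mid [0.5142 0.1825 0.1037] dir [ 1.491e-01 -9.888e-01  7.000e-04]
topedge [[0.5287, 0.1106, 0.1109], [0.5062, 0.2588, 0.1109]] len 0.1499 mid [0.5175 0.1847 0.1109] dir [ 0.1504 -0.9886 -0.    ]
downhill [[0.6139, 0.1231, 0.0612], [0.5919, 0.2711, 0.0609]] len 0.1495 mid [0.6029 0.1971 0.061 ] dir [ 0.1469 -0.9892  0.002 ]
width [0.09937939 0.09999898]
fitL base [ 0.14805102 -0.9889788   0.00133963] [0.51218456 0.20253126 0.10314047]
fitR top [ 0.14619778 -0.9892524   0.00242862] [0.6022116  0.20178953 0.06103667]
scale edge tool [[ 0.00051145  0.0117      0.02278687]
 [-0.09293375  0.0117      0.02293267]]
scale back edge tool [[-0.08696071  0.0117     -0.0206506 ]
 [ 0.00045687  0.0117     -0.02116208]]
```

```bash
cat >> h.py <<'E'
N=np.array([.4945,.0752,.8660]); N/=np.linalg.norm(N)
E_=np.array([.148,-.989,0.0013]); E_-=N*(N@E_); E_/=np.linalg.norm(E_)
X_=np.cross(E_,N)
MID=np.array([.5143,.1827,.1038])
RT=frame(-N,-X_)
def place(up,out,h=.017): return MID+X_*(.0228+up)+N*(h+out)-.0015*E_
E
python3 - <<'E'
from h import *
rel(RT,place(.02,.05));rel(RT,place(.012,.012))
E
```

```text
turn [0.0046, -0.0052, -0.0012] shift [-0.0048, 0.0813, 0.0493] deg 0.4 dist 0.095
turn [0.0046, -0.0052, -0.0012] shift [-0.0048, 0.1193, 0.0574] deg 0.4 dist 0.132
```

Call:
jog_arm([
  [[0.002,-0.002,-0.001],[-0.001,0.015,0.01],0],
  [[0.0046,-0.005,-0.001],[-0.003,0.035,0.02],0],
  [[0.0046,-0.005,-0.001],[-0.005,0.055,0.033],0],
  [[0.0046,-0.005,-0.001],[-0.005,0.075,0.045],0],
  [[0.0046,-0.005,-0.001],[-0.005,0.095,0.053],0],
  [[0.0046,-0.005,-0.001],[-0.005,0.112,0.057],0],
  [[0.0046,-0.005,-0.001],[-0.005,0.119,0.057],0],
  [[0.0046,-0.005,-0.001],[-0.005,0.119,0.057],0],
  [[0.0046,-0.005,-0.001],[-0.005,0.119,0.057],0],
  [[0.0046,-0.005,-0.001],[-0.005,0.119,0.057],0],
])

```text
time: 7.97
eef_pos: [0.4995, 0.1819, 0.1485]
tcp_rot: [0.655, -0.565, 0.328, -0.379]
contact_force: [0.5, -0.3, -1.7]
opening: 0.151
```

```bash
cat > look.py <<'E'
from h import *
import pickle,sys
nm=sys.argv[1]
c=cam('wrist'); save(c,nm+'.png'); pickle.dump(c,open(nm+'.pkl','wb'))
T=tool(); S=ctrl.get_state(); print('t',S['time'],'F tool',np.round(T[:3,:3].T@S['contact_force'],2),'M tool',np.round(T[:3,:3].T@S['wrist_torque'],3),'open',round(S['opening'],3))
q=(T[:3,3]-MID); print('up',round(q@X_-.0228,4),'out',round(q@N-.017,4),'along',round(q@E_,4))
rel(RT,place(0,0))
E
python3 look.py w7
```

```text
t 8.0167 F tool [-1.15  1.72  0.99] M tool [0.433 0.05  0.031] open 0.155
up 0.0123 out 0.0145 along -0.0015
turn [-0.0038, -0.0007, -0.0005] shift [-0.0, 0.0145, 0.0122] deg 0.2 dist 0.019
```

View pics/w7.png

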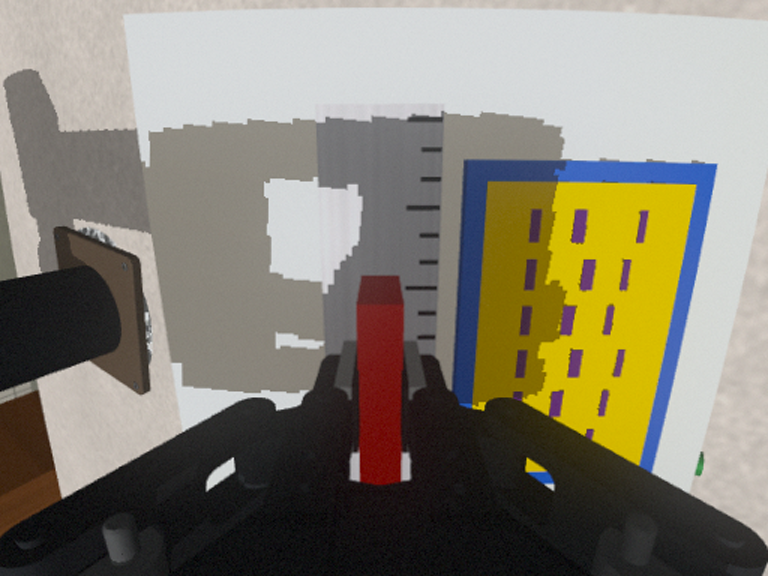

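Call:
jog_arm([
  [[-0.004,0,0],[0,0.004,0],0],
  [[-0.004,0,0],[0,0.008,0],0],
  [[-0.004,0,0],[0,0.011,0.002],0],
  [[-0.004,0,0],[0,0.012,0.004],0],
  [[-0.004,0,0],[0,0.012,0.004],0],
  [[-0.004,0,0],[0,0.012,0.004],0],
])

```text
time: 8.52
eef_pos: [0.4971, 0.1817, 0.1359]
tcp_rot: [0.656, -0.565, 0.327, -0.378]
contact_force: [0.4, 0.4, -3.5]
opening: 0.152
```

```bash
python3 look.py w8
python3 - <<'E'
from h import *
import pickle
c=pickle.load(open('w8.pkl','rb')); save(c,'w8c.png',(195,60,345,275),3.6)
P=cloud(c); T=tool(); Q=(P-T[:3,3])@T[:3,:3]
for nm,b in (('scale',(218,80,265,175)),('face',(100,20,500,60))):
    q=Q[b[1]:b[3],b[0]:b[2]].reshape(-1,3); print(nm,planefit(q[abs(q[:,1])<.1]))
E
```

```text
t 8.5667 F tool [-0.54  1.91  1.69] M tool [ 0.519  0.024 -0.038] open 0.156
up 0.0081 out 0.0024 along -0.0015
turn [0.0006, -0.0006, -0.0004] shift [-0.0, 0.0024, 0.0081] deg 0.1 dist 0.008
scale (array([0.00294748, 0.99999101, 0.00304742]), array([-0.06336073,  0.0107774 , -0.00564633]), np.float64(0.0006452207904324278), 4452)
face (array([3.94953338e-03, 9.99991760e-01, 9.38744714e-04]), array([-0.10953132,  0.0199101 ,  0.0260822 ]), np.float64(0.000704597932655658), 15939)
```

View pics/w8c.png

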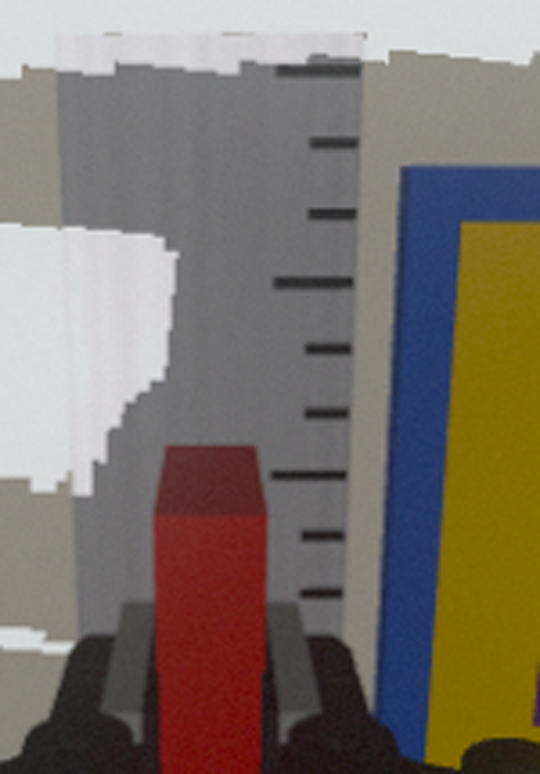

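Call:
jog_arm([
  [[0,0,0],[0,0.0015,0],0],
  [[0,0,0],[0,0.0025,0],0],
  [[0,0,0],[0,0.0025,0],0],
  [[0,0,0],[0,0.0025,0],0],
])

```text
time: 8.9
eef_pos: [0.4958, 0.1815, 0.1338]
tcp_rot: [0.656, -0.565, 0.327, -0.378]
contact_force: [1.4, -0.7, -2.7]
opening: 0.152
```

```bash
python3 look.py w9
```

```text
t 8.95 F tool [-0.44  1.82  1.44] M tool [0.423 0.029 0.013] open 0.149
up 0.0082 out -0.0001 along -0.0015
turn [0.0006, -0.0007, -0.0004] shift [-0.0, -0.0001, 0.0082] deg 0.1 dist 0.008
```

Call:
jog_arm([
  [[0,0,0],[0,0.0006,0],0],
  [[0,0,0],[0,0.001,0],0],
  [[0,0,0],[0,0.001,0],0],
])

```text
time: 9.2
eef_pos: [0.4955, 0.1814, 0.1332]
tcp_rot: [0.656, -0.565, 0.327, -0.378]
contact_force: [0.6, 0.4, -1.3]
opening: 0.155
```

```bash
python3 look.py w10
```

```text
t 9.25 F tool [-0.38  0.59  1.23] M tool [ 0.427 -0.033  0.018] open 0.154
up 0.0081 out -0.0009 along -0.0015
turn [0.0002, -0.0007, -0.0004] shift [-0.0, -0.0009, 0.0081] deg 0.0 dist 0.008
```

Call:
jog_arm([
  [[0,0,0],[0,0.0004,0],0],
  [[0,0,0],[0,0.0008,0],0],
  [[0,0,0],[0,0.0008,0],0],
])

```text
time: 9.5
eef_pos: [0.4956, 0.1814, 0.1332]
tcp_rot: [0.656, -0.565, 0.327, -0.378]
contact_force: [1.1, -0.2, 1.2]
opening: 0.155
```

```bash
python3 look.py w11
```

```text
t 9.55 F tool [ 0.14 -2.26 -0.31] M tool [ 0.239 -0.02   0.028] open 0.148
up 0.0081 out -0.0009 along -0.0015
turn [-0.0006, -0.0007, -0.0005] shift [-0.0, -0.0009, 0.0081] deg 0.1 dist 0.008
```

Face contact (about 4 N). Sliding toward the tray.

Call:
jog_arm([
  [[0,0,0],[0,0.0003,0.002],0],
  [[0,0,0],[0,0.0003,0.004],0],
  [[0,0,0],[0,0.0003,0.0055],0],
  [[0,0,0],[0,0.0003,0.006],0],
  [[0,0,0],[0,0.0003,0.006],0],
])

```text
time: 9.97
eef_pos: [0.5007, 0.1822, 0.1301]
tcp_rot: [0.656, -0.565, 0.327, -0.378]
contact_force: [0.4, 0.4, 2.2]
opening: 0.156
```

```bash
python3 look.py w12
python3 - <<'E'
from h import *
import pickle
c=pickle.load(open('w12.pkl','rb')); save(c,'w12c.png',(230,60,330,275),3.6)
E
```

```text
t 10.0167 F tool [ 0.41 -3.89 -0.57] M tool [-0.029  0.057 -0.023] open 0.156
up 0.0021 out -0.0009 along -0.0015
turn [-0.0007, -0.0007, -0.0005] shift [-0.0, -0.0009, 0.0021] deg 0.1 dist 0.002
```

View pics/w12c.png

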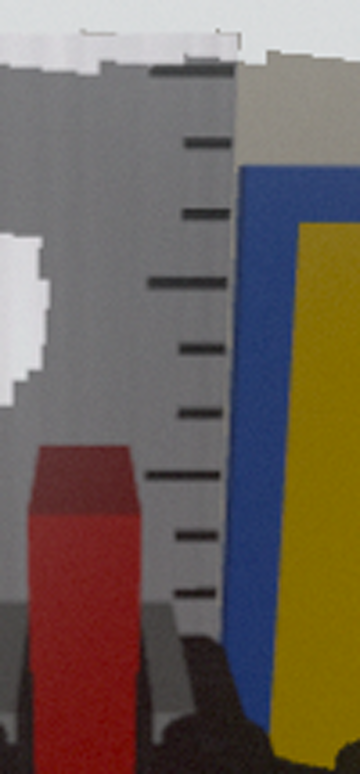

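Call:
jog_arm([
  [[0,0,0],[0,0.0002,0.0005],0],
  [[0,0,0],[0,0.0002,0.001],0],
  [[0,0,0],[0,0.0002,0.0012],0],
  [[0,0,0],[0,0.0002,0.0012],0],
])

```text
time: 10.35
eef_pos: [0.5016, 0.1823, 0.1296]
tcp_rot: [0.656, -0.565, 0.327, -0.378]
contact_force: [-1.3, -0.0, 4.6]
opening: 0.153
```

```bash
python3 look.py w13
```

```text
t 10.4 F tool [ 0.   -2.81 -2.32] M tool [-0.241  0.045  0.004] open 0.154
up 0.001 out -0.001 along -0.0015
turn [-0.0004, -0.0007, -0.0005] shift [-0.0, -0.001, 0.001] deg 0.1 dist 0.001
```

Call:
jog_arm([
  [[0,0,0],[0,0.0001,0.0004],0],
  [[0,0,0],[0,0.0001,0.0008],0],
  [[0,0,0],[0,0.0001,0.0008],0],
  [[0,0,0],[0,0.0001,0.0008],0],
])

```text
time: 10.73
eef_pos: [0.5018, 0.1824, 0.1295]
tcp_rot: [0.656, -0.566, 0.327, -0.378]
contact_force: [-2.1, -0.5, 5.5]
opening: 0.154
```

```bash
python3 look.py w14
python3 - <<'E'
from h import *
import pickle
c=pickle.load(open('w14.pkl','rb')); save(c,'w14c.png',(230,60,330,275),3.6)
E
```

```text
t 10.7833 F tool [-0.24 -3.54 -5.12] M tool [-0.605  0.114  0.056] open 0.152
up 0.0009 out -0.0009 along -0.0015
turn [0.0015, -0.0009, -0.0004] shift [0.0, -0.0009, 0.0009] deg 0.1 dist 0.001
```

View pics/w14c.png

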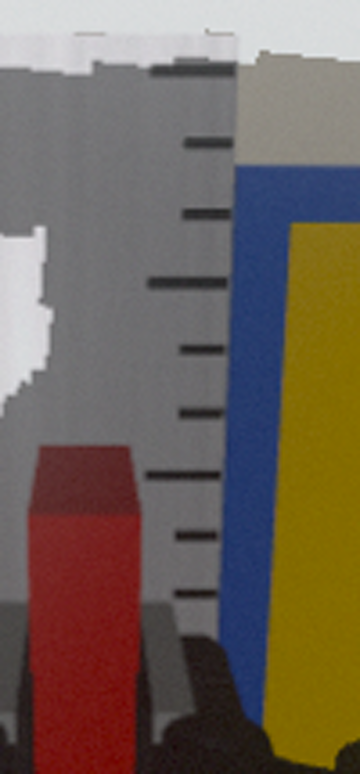

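Call:
jog_arm([
  [[0,0,0],[0,0.0001,0.0006],0],
  [[0,0,0],[0,0.0001,0.0012],0],
  [[0,0,0],[0,0.0001,0.0015],0],
  [[0,0,0],[0,0.0001,0.0015],0],
])

```text
time: 11.12
eef_pos: [0.5019, 0.1824, 0.1296]
tcp_rot: [0.657, -0.566, 0.326, -0.376]
contact_force: [-4.0, -0.5, 8.4]
opening: 0.155
```

```bash
python3 look.py w15
```

```text
t 11.1667 F tool [-0.2  -4.37 -7.46] M tool [-0.907  0.16  -0.052] open 0.148
up 0.0007 out -0.0008 along -0.0015
turn [0.0056, -0.0014, -0.0004] shift [-0.0, -0.0008, 0.0007] deg 0.3 dist 0.001
```

Call:
jog_arm([
  [[0.002,0,0],[0,0,0.0004],0],
  [[0.003,0,0],[0,0,0.0004],0.15],
  [[0.003,0,0],[0,0,0.0003],0.25],
  [[0.003,0,0],[0,0,0],0.35],
  [[0.003,0,0],[0,0,0],0.45],
  [[0.003,0,0],[0,0,0],0.5],
  [[0.003,0,0],[0,0,0],0.5],
])

```text
time: 11.75
eef_pos: [0.5019, 0.1824, 0.1291]
tcp_rot: [0.657, -0.566, 0.326, -0.377]
contact_force: [-0.1, -0.7, -0.6]
opening: 0.503
```

```bash
python3 look.py w16
python3 - <<'E'
from h import *
import pickle
c=pickle.load(open('w16.pkl','rb')); save(c,'w16c.png',(200,60,330,275),3.6)
E
```

```text
t 11.8 F tool [ 0.32 -0.07  0.66] M tool [ 0.198 -0.036 -0.003] open 0.502
up 0.0005 out -0.0011 along -0.0015
turn [0.0025, -0.0014, -0.0003] shift [0.0, -0.0011, 0.0005] deg 0.2 dist 0.001
```

View pics/w16c.png

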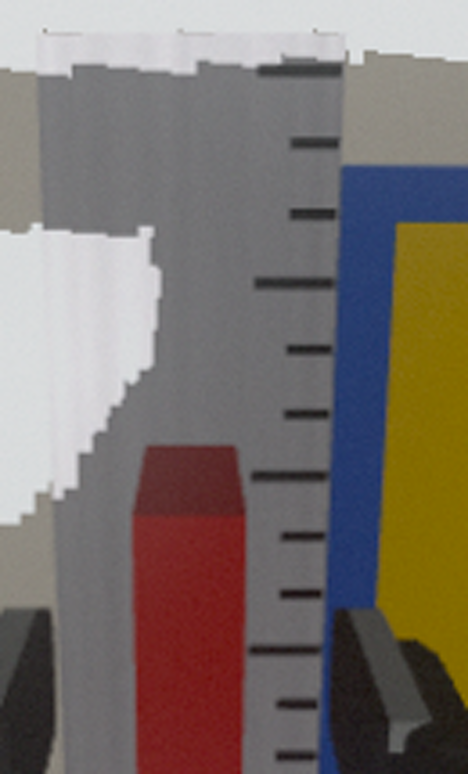

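Call:
jog_arm([
  [[0,0,0],[0,-0.01,0],0.6],
  [[0,0,0],[0,-0.03,0],0.6],
  [[0,0,0],[0,-0.06,0],0.6],
  [[0,0,0],[0,-0.09,0],0.6],
  [[0,0,0],[0,-0.12,0],0.6],
  [[0,0,0],[0.03,-0.14,0],0.6],
  [[0,0,0],[0.06,-0.16,0],0.6],
  [[0,0,0],[0.08,-0.17,0],0.6],
  [[0,0,0],[0.08,-0.17,0],0.6],
  [[0,0,0],[0.08,-0.17,0],0.6],
])

```text
time: 12.63
eef_pos: [0.599, 0.1153, 0.2775]
tcp_rot: [0.655, -0.566, 0.327, -0.378]
contact_force: [-0.2, -0.0, -0.6]
opening: 0.599
```

```bash
python3 look.py w17
python3 - <<'E'
from h import *
t=cam('top'); save(t,'top1.png',(140,130,260,260),4.5)
E
```

```text
t 12.6833 F tool [0.15 0.09 0.11] M tool [0.183 0.007 0.011] open 0.602
up 0.0002 out 0.169 along 0.0785
turn [0.0023, -0.0017, -0.0013] shift [-0.0798, 0.1691, 0.0004] deg 0.2 dist 0.187
```

View pics/w17.png

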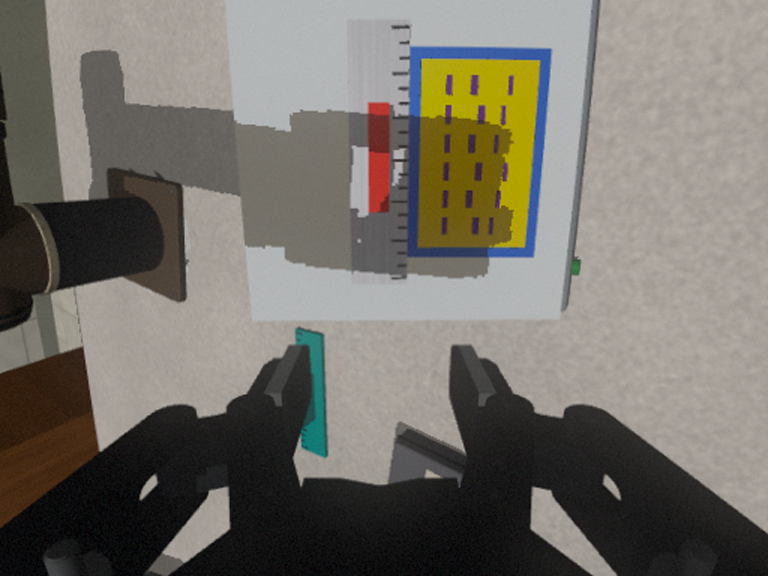

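View pics/top1.png

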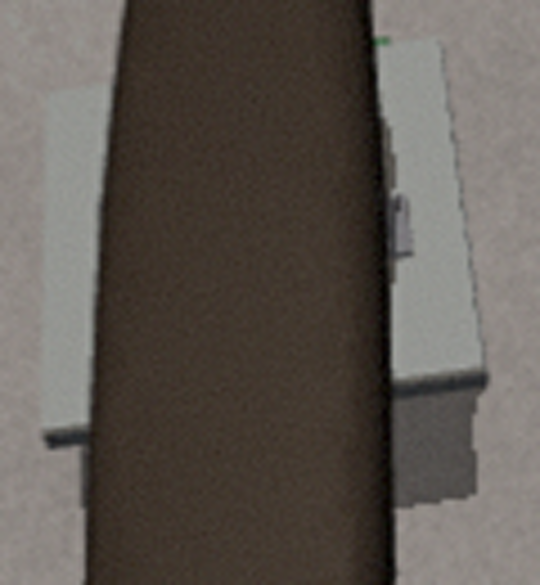

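Run:
```python
from h import *
import pickle
c=pickle.load(open('w17.pkl','rb')); save(c,'w17a.png',(225,5,325,100),6); save(c,'w17b.png',(225,100,325,195),6)
```

```text
(no output)
```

View pics/w17a.png

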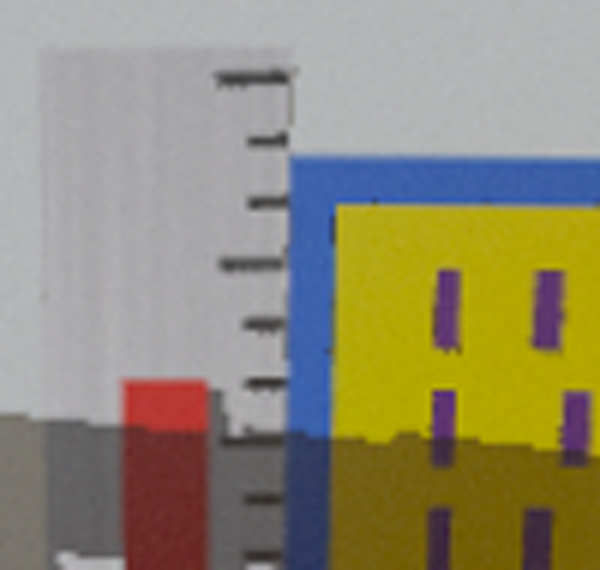

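View pics/w17b.png

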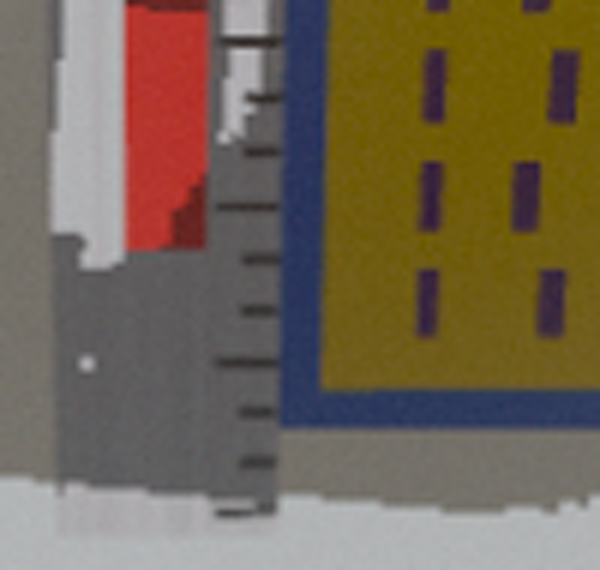

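Run:
```python
from h import *
import pickle
c=pickle.load(open('w17.pkl','rb')); d=.3578
im=c['pixels'].astype(int); b=(im[...,0]-im[...,2]>30)
L=[];Rr=[]
for v in range(36,166):
    u=np.where(b[v,260:380])[0]
    if len(u): L.append((260+u[0]-.5,v)); Rr.append((260+u[-1]+.5,v))
for nm,S,h in (('tray uphill top',L,.008),('downhill',Rr,.008)):
    w=onplane(c,np.array(S),N,d+h); f=cv2.fitLine(w.astype(np.float32),cv2.DIST_HUBER,0,.001,.001).ravel(); v=f[:3]*np.sign(-f[1]); print(nm,v,f[3:],'angle deg',np.degrees(np.arctan2(v@X_,v@E_)),'up mm',1e3*(f[3:]-MID)@X_)
o=lambda uv,off:(np.array(uv)+.5)/6+off-.5
S=np.r_[o([[293,55]],[225,5]),o([[277,525]],[225,100])]
w=onplane(c,S,N,d+.006); print('scale edge up mm at far,near',1e3*(w-MID)@X_,'along',1e3*(w-MID)@E_)
```

```text
tray uphill top [ 0.14863768 -0.98889124  0.00099386] [0.5163513  0.19164868 0.11094473] angle deg -0.04086089737692934 up mm 0.6754121537065719
downhill [ 0.14604113 -0.9892753   0.00251584] [0.6027688  0.20015974 0.06085987] angle deg 0.13298237041670583 up mm -99.47628713312243
scale edge up mm at far,near [0.21266531 0.91766089] along [-92.95230524  93.59987527]
```

Both ends look flush and the tray is unturned. One closer look at the near (left) end.

Call:
jog_arm([
  [[0,0,0],[0.04,0,0],0.6],
  [[0,0,0],[0.05,0.03,0],0.6],
  [[0,0,0],[0.05,0.06,0],0.6],
  [[0,0,0],[0.05,0.08,0],0.6],
  [[0,0,0],[0.05,0.1,0],0.6],
  [[0,0,0],[0.05,0.105,0],0.6],
  [[0,0,0],[0.05,0.105,0],0.6],
  [[0,0,0],[0.05,0.105,0],0.6],
])

```text
time: 13.4
eef_pos: [0.5529, 0.0601, 0.1855]
tcp_rot: [0.657, -0.566, 0.326, -0.377]
contact_force: [0.7, -0.1, 0.5]
opening: 0.597
```

```bash
python3 look.py w18
python3 - <<'E'
from h import *
import pickle
c=pickle.load(open('w18.pkl','rb')); P=[MID+E_*a+N*.007 for a in (-75,0,75e-3,95e-3) if abs(a)<1]; print(proj(c,P))
u,v=proj(c,[MID+E_*.06+N*.007])[0].astype(int); save(c,'w18c.png',(max(u-60,0),max(v-60,0),u+60,v+50),5)
E
```

```text
t 13.45 F tool [0.28 0.52 0.5 ] M tool [ 0.181 -0.001 -0.057] open 0.602
up 0.0004 out 0.0647 along 0.1273
turn [0.0016, -0.0001, -0.0001] shift [-0.1288, 0.0647, 0.0005] deg 0.1 dist 0.144
[[285.52495012  31.20675842]
 [282.92523321 138.86708097]
 [282.23468082 164.70208014]]
```

View pics/w18.png

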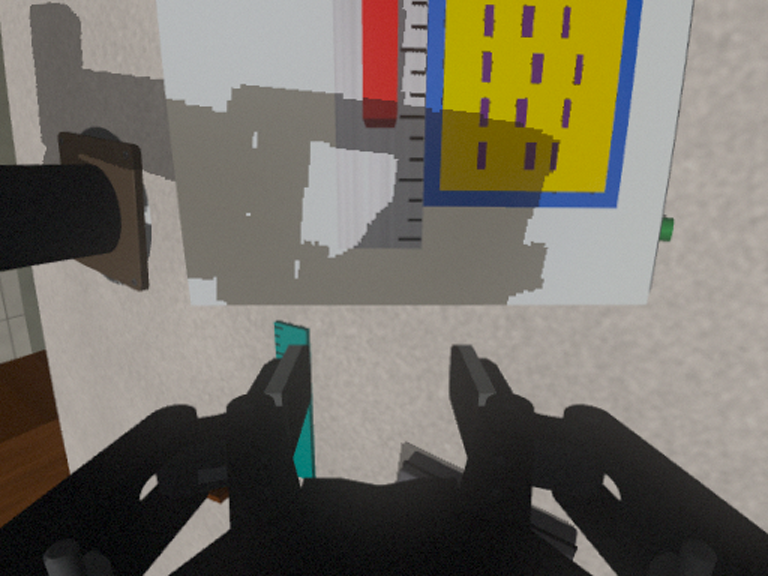

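View pics/w18c.png

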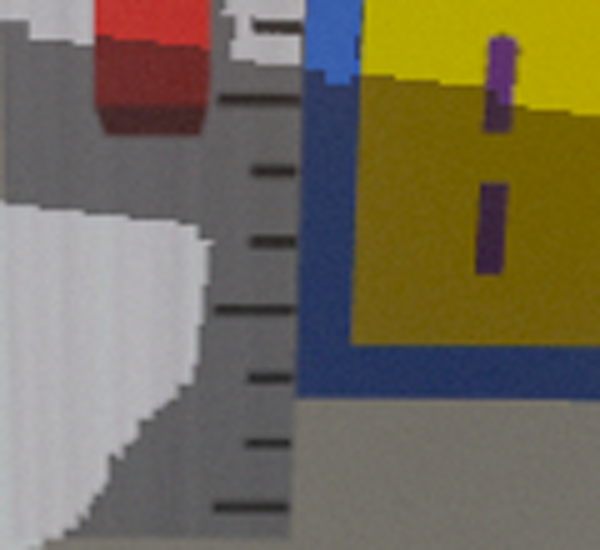

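Call:
jog_arm([
  [[0,0,0],[0,-0.03,0],0.6],
  [[0,0,0],[0,-0.06,0],0.6],
  [[0,0,0],[0,-0.1,0],0.6],
  [[0,0,0],[0,-0.1,0],0.6],
  [[0,0,0],[0,-0.1,0],0.6],
])

```text
time: 13.87
eef_pos: [0.606, 0.0678, 0.2774]
tcp_rot: [0.655, -0.563, 0.329, -0.381]
contact_force: [-0.3, 0.1, -0.6]
opening: 0.6
```

Run:
```python
from h import *
s=cam('side'); save(s,'side1.png')
print(ctrl.get_state()['contact_force'], ctrl.sign_off())
```

```text
the job is handed in; nothing more can be done
[-0.73339757 -0.04040134 -0.09387486] None
```

View pics/side1.png

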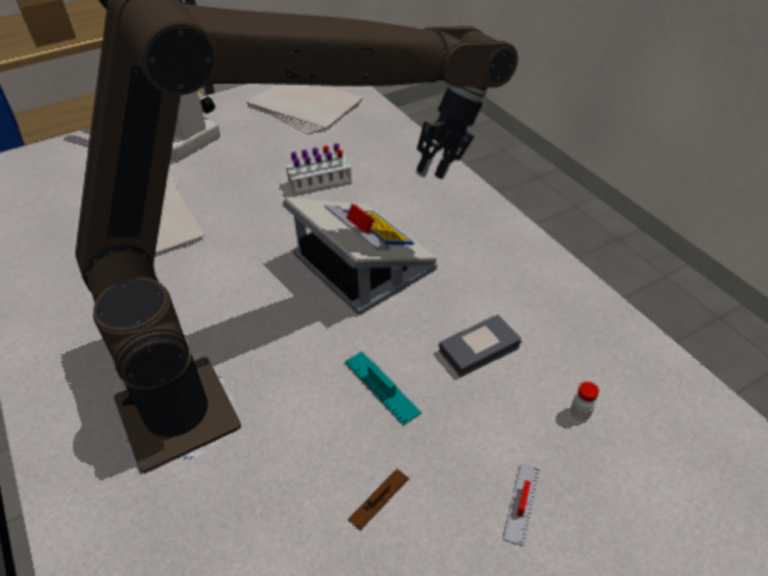

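I laid the larger aluminium scale with the red grip flat on the light box, with its marked edge against the tray's upper edge. I pressed it home at about 7 N, released it, backed off and handed the job in at about 14 s.

**Last checks:**
- **Gap:** close-ups show none at either end, and the scale reaches past both of the tray's corners.
- **Tray:** its downhill edge reads the same direction before and after, to within about 0.01°, so it did not turn.
- **Bystanders:** the side view after release shows the slide box, tube rack, pot and look-alikes where they started. The arm is clear, with no contact force.

**Disagreements:**
- A rough pixel fit of the scale's edge put its left end about 0.7 mm further uphill than its right, or 0.2°. That is about the limit of reading pixels at that range. A closer look at the left end showed no gap, and the wrist torque while pressing suggested both ends were touching.
- By the cameras, the light box rises toward the robot base, not toward its left as the text says. I went by the measured slope.

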